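# Count the plate shaker's blank speed selector to its third click and start it

## Task

The legend round the plate shaker's speed selector has worn away, so it has to be set by counting clicks. Turn the selector lever anticlockwise (seen from above) all the way back to its end stop, then clockwise by three clicks from the stop, so that it rests in the third notch; only then press the start button fully down and let go of it. Leave the plate on the platform and the bottle and timer beside the shaker where they are.

Things in the scene. Friction and masses are not known exactly. Their poses are not given: they have to be found in the camera images.
- plate_shaker: Microplate shaker, fixed: low white casing 118 (x) x 264 (y) x 55 mm high. Origin: centre of its underside; x to its rear, y to its left, z up. Right half (-y): aluminium control panel, 56 mm up, with selector lever and, in front of it, start button. Left half: unmoving platform 100 x 148 mm centred at y = +54 mm, top at 70 mm, corner retainers to 80 mm, carrying the plate (top at 86 mm).
- speed_lever (a joint): Selector angle in rad: 0 at the anticlockwise end stop, growing clockwise seen from above to 2.618 at the other stop. Six notches 0.524 apart: 0 (the stop), 0.524, 1.047, 1.571 (third click), 2.094, 2.618. Leaving a notch takes about 3 N at the post; past the midpoint between notches a sprung ball snaps the lever into the next, where it stays. It starts in any notch but the first.
- lever_hub (a point): Point on the selector's vertical axis, at the top of its black hub (25 mm across, top 77 mm above the worktop). The axis is 78 mm to the right of the shaker's centre. The point turns with the lever: its x points from the axis to the post; at joint 0 that is 75 degrees to the left of the shaker's x (rearward), at 2.618 it is 75 degrees to the right of it.
- lever_post (a point): Middle of the finger post, a black upright round pin 15 to 16 mm across at the end of the lever, 42 mm from the turning axis; it stands free from 75 to 106 mm above the worktop (this point is at 92 mm). The lever's arm below it is 11 mm wide, at 68 to 75 mm. It can be pushed round in either direction. A tall machine (0.55 m) stands behind: its front is at least 50 mm beyond the post.
- start_button (a joint): Travel of the start button in m: 0 = up, 0.005 = fully down; spring-loaded, it takes about 1.5 N to start moving and 5 N to hold fully down, and comes up by itself.
- start_button_top (a point): Centre of the top of the start button, a round grey plunger 18 mm across in a steel collar 34 mm across; 77 mm above the worktop when up, 72 mm when fully down (collar top 68 mm). It lies 37 mm in front of the selector's axis.
- plate: White 96-well PCR plate, 85 x 128 x 16 mm, loose on the shaker's platform between the corner retainers. Origin: centre of its underside. To be left alone.
- small_bottle: Small reagent bottle 40 mm across, 62 mm tall, standing about 30 mm to the right of the shaker. Origin: centre of its underside. Further right stand a centrifuge (165 mm tall) and, at the front edge, a tall qPCR machine (0.58 m): keep the arm clear of them. To be left alone.
- timer: White lab timer, 62 x 66 x 19 mm, lying about 25 mm to the left of the shaker. Origin: centre of its underside. To be left alone.

How it is judged:
On the way, in this order (a step that is already met when the one before it is completed fails the run):
1. the selector lever is back against its anticlockwise end stop (value of joint speed_lever below 0.1 rad), for 0.2 s.
2. the lever rests in the third notch clockwise from the stop, with the start button still up (value of joint speed_lever between 1.42 and 1.72 rad and velocity of joint speed_lever between -0.1 and 0.1 rad/s and value of joint start_button below 0.002 m), for 0.2 s.
3. the start button is pressed down with the lever in the third notch (value of joint speed_lever between 1.42 and 1.72 rad and value of joint start_button above 0.004 m), for 0.05 s.
At the end, for the whole second after the job is handed in: The selector lever rests in the third notch from its anticlockwise stop (1.571 rad, within 0.15 rad) and the start button has come up again (less than 1 mm down) (value of joint speed_lever between 1.42 and 1.72 rad and value of joint start_button below 0.001 m and velocity of joint speed_lever between -0.1 and 0.1 rad/s); the robot touches nothing.
It fails at once if the start button is pressed while the lever is not in the third notch (value of joint start_button above 0.0035 m and not (value of joint speed_lever between 1.42 and 1.72 rad)).
It fails at once if the plate on the platform is shifted by more than 15 mm or tipped (distance of plate from where it was at the start of the episode above 0.015 m or angle between plate's own z axis and vertical above 0.3 rad).
It fails at once if the bottle or the timer beside the shaker is shifted by more than 15 mm or tipped over (distance of any of small_bottle, timer from where it was at the start of the episode above 0.015 m or angle between small_bottle's own z axis and vertical above 0.5 rad).
It also fails if it takes over 72 s, if anything falls off the work surface, if the arm or the gripper's body presses on something with over 40 N, if the wrist force passes 120 N, or if a joint passes its speed limit or range.

## Robot

A 7-joint arm with a two-finger parallel gripper is mounted at the origin on a cart in front of the work surface, level with it; the furniture and walls round the work are solid. World frame = base frame: x ahead of the robot, y to its left, z up, the work surface at z = 0. Lengths are in m, angles in rad, forces in N, time in s.
With the tool pointing down it reaches from about 0.35 to 0.9 m from the base axis. Payload 19.9 kg.
Tool frame: the origin (TCP) lies at the very end of the fingers, on their centre line; the grasp point (between the pads) lies 19 mm behind it; x points along the fingers, y is the direction in which the jaws open and shut, and the axes are right-handed (so a half turn about x gives the same grasp; the last joint's range is limited). The gripper opens to 94 mm and grips with 3 to 60 N. Pads are 16 mm wide; open, the fingers measure 119 mm over their backs; the gripper's body (75 mm by 177 mm) begins 78 mm behind the grasp point.
Start: joints at [1.302, 0.417, -0.01, 1.614, 0.005, 1.111, -0.053], TCP at [0.141, -0.609, 0.205] pointing down, gripper open.
Joint ranges: [-2.81, 2.81], [-0.39, 2.02], [-1.27, 1.25], [0.06, 2.57], [-1.19, 4.33], [0.19, 2], [-2.82, 2.82]. Speed limits (rad/s): [1.89, 1.89, 2.39, 2.39, 3.01, 3.01, 3.01].

## Interface

Orientations are given as a unit quaternion [w, x, y, z].
In Python, from rig import arm gives the robot as it stands. Calls block until the motion is done:
- arm.reach(position, orientation): joint-space move of the TCP to a pose.
- arm.move_straight(position, orientation=None, rate=0.15): straight line of the TCP; orientation=None keeps the orientation; rate is the mean speed in m/s.
- arm.move_j(angles): joint-space move.
- arm.grip(opening, strength=None): opening from 0.0 (shut) to 1.0 (fully open); strength is the grip in N (None keeps the last); returns when the fingers have stopped.
- arm.wait(seconds).
- arm.inverse_kinematics(position, orientation): joint angles nearest the present ones, or None.
- arm.snapshot(name): name is "scene" or "top"; returns (picture, depth): 400x640x3 uint8, blue, green, red; 400x640 float32, m along the optical axis (not along the pixel's ray), 0 where there is no reading.
- arm.camera_model(name): a dict with "K" (3x3 intrinsics, pixels), "world_to_cam" (4x4, takes a point from world to camera coordinates). Camera axes: x right, y down, z forward; pixel columns grow to the right and rows downward; lengths in m; the calibration is good to about 2 mm. A picture is of the moment at which its call begins. camera_model takes no time and is no camera call.
A pose or a line that the arm cannot do raises arm.Unreachable and nothing moves.
- arm.finish_job(): hands the job in, once; it reports no verdict.
Trained networks look in the newest picture that a camera, given by its name, has taken for a name from the list of things; names that differ only in an ending like _2 or _b are one class to them, and where a whole thing is asked for, a point or a joint stands for the part that bears it (a point fixed in the world has none). Each returns a list of dicts, best first, with "conf" (0 to 1); they miss things now and then, are a little off and sometimes report something else, mostly with a low value. They report only what shows in the picture. A call takes as long as a camera call.
- arm.recognise(camera, label): "at" ([x, y, z] in m, in world coordinates, good to about 4 mm: the middle of the surface that is visible of it).
- arm.regions_of(camera, label): "pixels" (400x640 bool, what is visible of it).
- arm.landmark_of(camera, label): "at" ([x, y, z] in m, in world coordinates, good to about 4 mm: a listed point, or the origin of a listed thing).
Readings, each from a call of its own:
- arm.read_clock(): time.
- arm.read_joint_pos(): joint angles.
- arm.read_qd(): joint speeds.
- arm.read_joint_torque(): joint torques, N m.
- arm.read_eef_pos(): TCP position.
- arm.read_tcp_rot(): TCP orientation.
- arm.read_ft_force(): force on the tool from outside, world axes, zero at the start.
- arm.read_wrist_torque(): the same for the moment, N m.
- arm.read_gripper_width(): opening from 0.0 (shut) to 1.0 (fully open).
Only numpy, scipy, OpenCV 4.12 (cv2) and the standard library are available. Lean on these libraries where they do the work, as an engineer would, in place of code of your own. Each camera call takes 0.05 s, during which the arm holds its last target. There are 200 camera calls.

## Working session

There is one attempt and no reset: what is moved stays moved. The work goes in short steps, each a Python script; the robot and the scene stay as the last script left them, time stands still between calls to the robot, and variables do not carry over. Pictures are saved under pics/ and viewed, about 8 in all and at most 12, crops included, and the job is handed in when it is done.

```bash
mkdir -p pics
python3 - <<'E'
from rig import arm
import cv2
for c in("scene","top"):
    p,d=arm.snapshot(c); cv2.imwrite(f"pics/{c}0.png",p)
    for l in("plate_shaker","lever_hub","lever_post","start_button_top","plate","small_bottle","timer"):
        print(c,l,[(([round(float(v),4) for v in r["at"]]),round(r["conf"],2)) for r in arm.landmark_of(c,l)[:3]])
print(arm.read_clock(),arm.read_tcp_rot(),arm.read_ft_force())
E
```

```text
scene plate_shaker [([0.4739, 0.2659, 0.0011], 0.69)]
scene lever_hub [([0.4895, 0.1895, 0.0768], 0.53), ([0.5174, 0.1621, 0.093], 0.2)]
scene lever_post [([0.5165, 0.1622, 0.0919], 0.65)]
scene start_button_top [([0.4466, 0.1862, 0.08], 0.65)]
scene plate [([0.4678, 0.3217, 0.0696], 0.75)]
scene small_bottle [([0.4839, 0.0745, 0.0022], 0.71)]
scene timer [([0.4585, 0.4557, 0.0018], 0.63)]
top plate_shaker []
top lever_hub [([0.4816, 0.1878, 0.0801], 0.53)]
top lever_post [([0.4762, 0.2624, 0.0012], 0.66), ([0.5168, 0.1593, 0.0886], 0.47)]
top start_button_top [([0.4481, 0.187, 0.0795], 0.61)]
top plate [([0.4738, 0.3182, 0.0718], 0.84), ([0.4485, 0.1893, 0.0779], 0.5)]
top small_bottle [([0.4796, 0.0735, 0.0008], 0.58)]
top timer [([0.4595, 0.457, -0.0027], 0.78)]
0.8 [-0.08035288 -0.70251327 -0.08039427  0.7025349 ] [-0.28335323  0.14864594  0.80565581]
```

View pics/scene0.png

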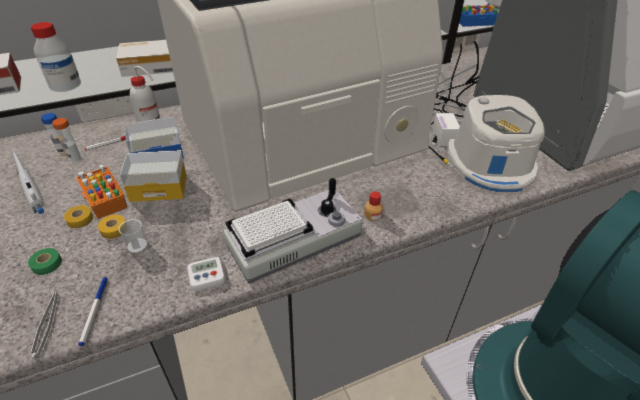

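View pics/top0.png

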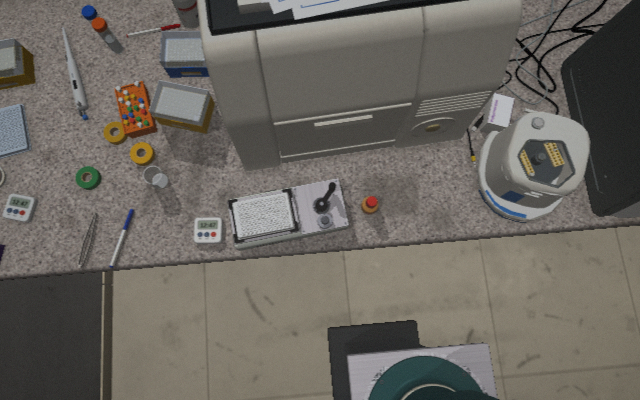

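The scene view shows the shaker at about (290,235) with the lever pointing back-right, the bottle at (373,207) and the timer at (207,272). The top view agrees: hub at (322,206), button at (324,220). The machine stands close behind. Next I'll measure the yaw, the hub, the post and the machine front from depth.

```bash
cat > h.py <<'E'
from rig import arm
import numpy as np, cv2
def cloud(c):
    p,d=arm.snapshot(c); m=arm.camera_model(c); K=m["K"]; T=np.linalg.inv(m["world_to_cam"])
    v,u=np.mgrid[:400,:640]
    P=np.stack([(u-K[0][2])/K[0][0]*d,(v-K[1][2])/K[1][1]*d,d],-1)@T[:3,:3].T+T[:3,3]
    P[d==0]=np.nan
    return p,P
E
python3 - <<'E'
from h import *
for c in("top","scene"):
    p,P=cloud(c)
    X,Y,Z=P[...,0],P[...,1],P[...,2]
    for l in("plate","start_button_top","lever_post"):
        r=arm.regions_of(c,l)
        if not r: print(c,l,"none");continue
        q=P[r[0]["pixels"]]; q=q[~np.isnan(q[:,0])]
        print(c,l,round(r[0]["conf"],2),len(q),q.mean(0).round(4),np.percentile(q[:,2],[5,50,95]).round(3))
        if l=="plate":
            print(cv2.minAreaRect(((q[q[:,2]>.078])[:,:2]*1000).astype(np.float32)))
    near=(X>.38)&(X<.60)&(Y>.08)&(Y<.40)
    for lo,hi in((.05,.064),(.08,.11),(.093,.112)):
        q=P[near&(Z>lo)&(Z<hi)&((Y<.225)|(lo<.06))]
        if len(q)>4: print(c,lo,len(q),q.mean(0).round(4),cv2.minAreaRect((q[:,:2]*1000).astype(np.float32)))
    for ylo in np.arange(.05,.4,.05):
        o=[]
        for z in(.1,.18,.25,.35,.45):
            s=X[(X>.5)&(X<.9)&(Y>ylo)&(Y<ylo+.05)&(Z>z)&(Z<z+.07)&~((X<.55)&(Z<.12))]
            o.append(round(float(np.percentile(s,2)),3) if len(s)>5 else None)
        print(round(ylo,2),o)
E
```

```text
top plate 0.86 2189 [0.4648 0.3181 0.0835] [0.075 0.084 0.088]
((467.20233154296875, 318.817138671875), (82.26289367675781, 123.97781372070312), 6.436041831970215)
top start_button_top 0.49 49 [0.4448 0.1841 0.0755] [0.072 0.076 0.078]
top lever_post 0.66 2193 [0.4648 0.3183 0.0835] [0.075 0.084 0.088]
top 0.05 2477 [0.4788 0.216  0.0549] ((514.0767211914062, 242.33255004882812), (193.8668212890625, 316.4190673828125), 6.085093975067139)
top 0.08 51 [0.5112 0.1639 0.101 ] ((487.9003601074219, 177.21246337890625), (21.860374450683594, 77.6369400024414), 67.89998626708984)
top 0.093 43 [0.5138 0.1627 0.1036] ((514.1864624023438, 162.43270874023438), (14.76816463470459, 12.954192161560059), 29.63847541809082)
0.05 [0.617, 0.609, 0.622, 0.663, None]
0.1 [0.614, 0.605, 0.619, 0.659, None]
0.15 [0.61, 0.602, 0.615, 0.656, None]
0.2 [0.606, 0.607, 0.612, 0.652, None]
0.25 [0.6, 0.604, 0.608, 0.65, None]
0.3 [0.596, 0.601, 0.604, 0.646, None]
0.35 [0.595, 0.599, 0.603, 0.645, None]
scene plate 0.9 2167 [0.4596 0.3228 0.0839] [0.075 0.085 0.088]
((466.54852294921875, 319.602783203125), (80.92
[... 187 characters left out ...]
76 0.106]
scene 0.05 2500 [0.4703 0.2413 0.0554] ((514.833251953125, 242.39096069335938), (194.4839324951172, 316.70806884765625), 6.18752908706665)
scene 0.08 87 [0.5118 0.1637 0.0965] ((485.59478759765625, 173.05967712402344), (13.536909103393555, 77.6798095703125), 69.6823501586914)
scene 0.093 55 [0.5138 0.1631 0.1023] ((515.2649536132812, 162.40155029296875), (15.484989166259766, 12.821471214294434), 18.67259979248047)
0.05 [0.617, 0.61, 0.623, 0.662, None]
0.1 [0.614, 0.607, 0.62, 0.66, None]
0.15 [0.611, 0.604, 0.616, 0.656, None]
0.2 [0.608, 0.607, 0.613, 0.653, None]
0.25 [0.601, 0.605, 0.609, 0.65, None]
0.3 [0.597, 0.601, 0.605, 0.646, None]
0.35 [0.598, 0.602, 0.606, 0.646, None]
```

Run:
```python
from h import *
for c in("top","scene"):
    p,P=cloud(c); X,Y,Z=np.moveaxis(P,-1,0)
    for y in np.arange(-1,.1,.1):
        s=(Y>y)&(Y<y+.1)&(Z>.05)&(X>.15)
        print(c,round(y,1),s.sum(),np.percentile(X[s],[1,10]).round(2) if s.sum()>5 else None, np.nanmax(Z[s]).round(2) if s.any() else None)
w,x,y,z=arm.read_tcp_rot()
from scipy.spatial.transform import Rotation as R
print(R.from_quat([x,y,z,w]).as_matrix().round(2))
def Q(a): # jaw axis tilted a from world y
    M=np.array([[0,-np.sin(a),0],[0,np.cos(a),0],[-1,0,0]],float); M[:,2]=np.cross(M[:,0],M[:,1])
    q=R.from_matrix(M).as_quat(); return [q[3],*q[:3]]
for a in(0,np.pi):
  for p in([.3,-.25,.35],[.4,.1,.35],[.515,.1625,.25],[.515,.1625,.09],[.49,.23,.09]):
    r=arm.inverse_kinematics(p,Q(a)); print(round(a,1),p,None if r is None else np.round(r,2))
```

```text
top -1.0 0 None None
top -0.9 0 None None
top -0.8 0 None None
top -0.7 0 None None
top -0.6 11 [0.86 0.86] 0.06
top -0.5 11009 [0.4  0.45] 0.3
top -0.4 3500 [0.44 0.46] 0.15
top -0.3 4501 [0.45 0.47] 0.15
top -0.2 4216 [0.62 0.63] 0.41
top -0.1 7373 [0.62 0.62] 0.43
top -0.0 7643 [0.49 0.62] 0.45
scene -1.0 0 None None
scene -0.9 183 [0.6  0.61] 0.16
scene -0.8 419 [0.59 0.62] 0.17
scene -0.7 940 [0.39 0.51] 0.16
scene -0.6 2523 [0.39 0.39] 0.4
scene -0.5 18599 [0.39 0.42] 0.4
scene -0.4 2122 [0.44 0.45] 0.15
scene -0.3 3489 [0.45 0.46] 0.15
scene -0.2 3122 [0.63 0.63] 0.38
scene -0.1 5801 [0.62 0.62] 0.39
scene -0.0 6426 [0.48 0.62] 0.4
[[-0.    0.23 -0.97]
 [ 0.   -0.97 -0.23]
 [-1.   -0.    0.  ]]
0 [0.3, -0.25, 0.35] [ 1.21 -0.14 -0.52  1.91 -0.07  1.35  2.28]
0 [0.4, 0.1, 0.35] [ 0.91 -0.15 -1.09  1.86 -0.13  1.35  1.42]
0 [0.515, 0.1625, 0.25] [ 0.55  0.45 -1.18  1.75  0.44  1.24  0.83]
0 [0.515, 0.1625, 0.09] [ 0.42  0.64 -1.03  1.9   0.66  0.99  0.66]
0 [0.49, 0.23, 0.09] [ 0.23  0.6  -0.95  1.9   0.6   0.95  0.58]
3.1 [0.3, -0.25, 0.35] [ 0.87 -0.13 -0.22  1.92 -0.03  1.35 -0.92]
3.1 [0.4, 0.1, 0.35] [ 0.91 -0.15 -1.09  1.86 -0.13  1.35 -1.72]
3.1 [0.515, 0.1625, 0.25] [ 0.44  0.37 -1.    1.75  0.33  1.2  -2.22]
3.1 [0.515, 0.1625, 0.09] [ 0.23  0.52 -0.75  1.91  0.45  0.89 -2.31]
3.1 [0.49, 0.23, 0.09] [ 0.23  0.6  -0.95  1.9   0.6   0.95 -2.57]
```

```bash
cat >> h.py <<'E'
from scipy.spatial.transform import Rotation as R
HUB=np.array([.483,.189]); YAW=np.radians(5.5)
def Q(a): # tool down, jaw axis tilted a from world y
    M=np.array([[0,-np.sin(a),0],[0,np.cos(a),0],[-1,0,0]],float); M[:,2]=np.cross(M[:,0],M[:,1])
    q=R.from_matrix(M).as_quat(); return [q[3],*q[:3]]
def at(j,z=.09,hub=HUB): # pose for lever joint value j
    g=np.radians(75)-j+YAW
    return [*(hub+.042*np.array([np.cos(g),np.sin(g)])),z],Q(.4*g)
E
python3 - <<'E'
from h import *
print(at(2.094)[0])
q0=[arm.read_tcp_rot()][0]
arm.move_straight([.092,-.395,.38],rate=.25)
q=arm.read_joint_pos(); print(np.round(q,2))
q=np.array(q); q[0]=-.32; q[6]=1.3; arm.move_j(q)
print(arm.read_eef_pos(),arm.read_clock())
p,o=at(2.094); arm.reach([p[0],p[1],.2],o); arm.grip(.42,15)
print(np.round(arm.read_joint_pos(),2),arm.read_eef_pos(),arm.read_clock(),arm.read_ft_force())
im,_=arm.snapshot("scene"); cv2.imwrite("pics/s1.png",cv2.resize(im[100:300,200:460],None,fx=3,fy=3))
E
```

```text
[np.float64(0.5154187852455893), np.float64(0.16229752140342849), 0.09]
[ 1.3  -0.12 -0.03  1.85 -0.    1.41 -0.07]
[0.39076843 0.10967925 0.37911611] 4.8667
[-0.32  0.27 -0.05  1.83  0.02  1.04  0.92] [0.51541238 0.16228803 0.19997209] 6.725 [ 0.6030969   0.40181157 -0.76494543]
```

View pics/s1.png

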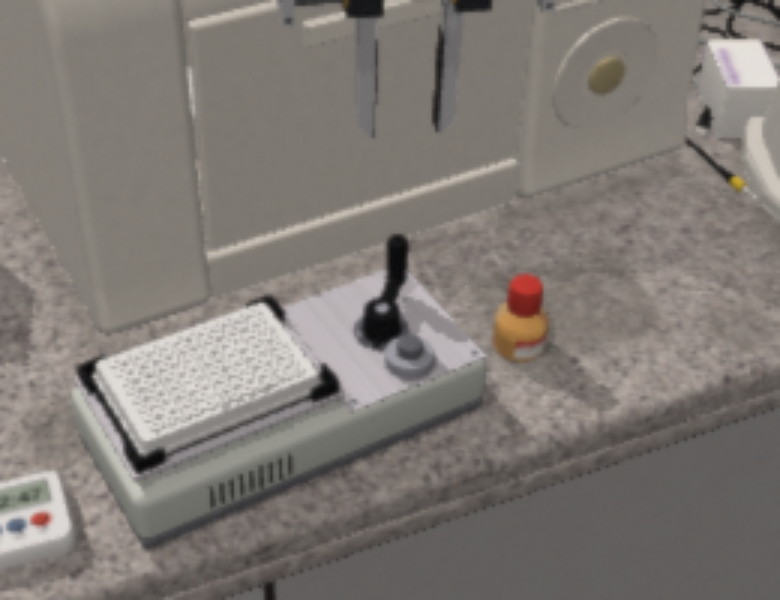

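The open fingers at (365,130) and (440,125) straddle the post at (397,260), well clear of the machine. I'll descend, grip gently and watch the forces.

Run:
```python
from h import *
p,o=at(2.094); arm.move_straight(p,rate=.1); print(np.round(arm.read_ft_force(),1))
arm.grip(.05,15); w=arm.read_gripper_width(); print("w",w*94,np.round(arm.read_ft_force(),1))
if .1<w<.25:
    for j in np.arange(1.963,-.01,-.131):
        p,o=at(j); arm.move_straight(p,o,rate=.05)
        f=arm.read_ft_force(); print(round(j,2),np.round(f,1),round(arm.read_clock(),1))
        if np.linalg.norm(f)>50: print("STOP");break
    im,P=cloud("scene"); cv2.imwrite("pics/s2.png",cv2.resize(im[100:300,200:460],None,fx=3,fy=3))
```

```text
[-0.2 -0.2 -0.4]
w 15.411247339423666 [0.6 2.4 1.6]
1.96 [-2.  -3.4  4.8] 8.8
1.83 [ 1.8 -4.1  2.8] 9.1
1.7 [ 4.5 -1.6  2.1] 9.3
1.57 [ 5.6 -1.2  1.4] 9.6
1.44 [ 4.3 -4.   3.7] 9.8
1.31 [ 4.1 -2.5  2.6] 10.1
1.18 [ 1.  -0.5  2.7] 10.3
1.05 [ 0.3 -0.6  3.3] 10.6
0.92 [ 3.5 -3.2  2.7] 10.9
0.78 [ 1.2 -1.2  3.4] 11.1
0.65 [ 1.8 -0.3  2.7] 11.4
0.52 [ 2.2 -0.6  1.9] 11.6
0.39 [ 3.1 -2.2  1.3] 11.9
0.26 [ 0.9 -1.6  3.3] 12.2
0.13 [-0.1 -1.6  3.9] 12.4
-0.0 [ 2.9 -2.2  2.1] 12.7
```

View pics/s2.png

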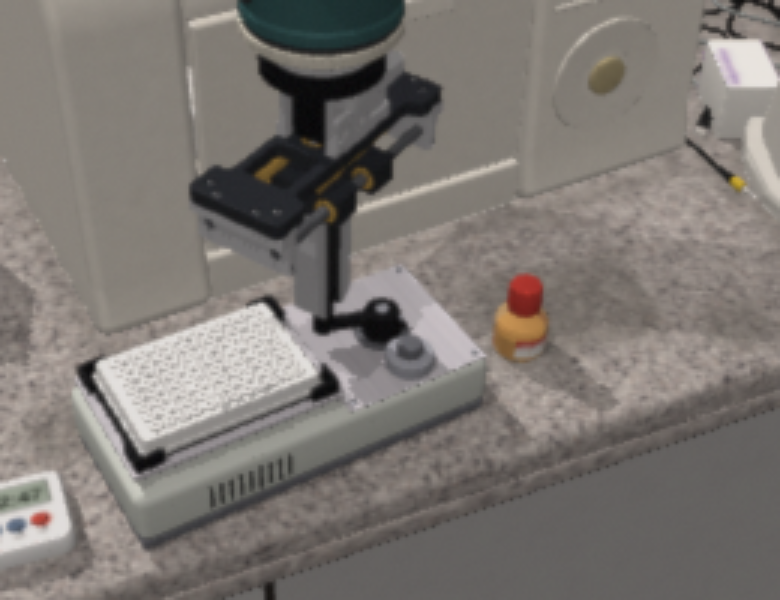

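The lever (320,325) now points left, with forces under 7 N throughout. I'll push slightly further to feel the stop, then go clockwise to the third notch.

Run:
```python
from h import *
def go(j,r=.05):
    p,o=at(j); arm.move_straight(p,o,rate=r); arm.wait(.1); f=arm.read_ft_force()
    print(round(j,2),np.round(f,1),(np.array(arm.read_eef_pos())-p).round(4)); return np.linalg.norm(f)
for j in(-.04,-.08,-.12,-.16):
    if go(j,.03)>20: break
arm.wait(.3); go(0); arm.wait(.3)
for j in np.arange(.131,1.58,.131):
    if go(j)>50: print("STOP");break
arm.wait(.2); arm.grip(.42); arm.wait(.3)
p=arm.read_eef_pos(); arm.move_straight([p[0],p[1],.22],rate=.2)
im,P=cloud("scene"); cv2.imwrite("pics/s3.png",cv2.resize(im[100:300,200:460],None,fx=3,fy=3))
Z=P[...,2]; q=P[(Z>.093)&(Z<.112)&(abs(P[...,0]-.5)<.05)&(abs(P[...,1]-.18)<.045)]
print(len(q),q.mean(0).round(4),"expect",at(1.571)[0],arm.read_clock())
for c in("scene","top"):
    if c=="top": arm.snapshot(c)
    for l in("start_button_top","lever_post","lever_hub"): print(c,l,[(np.round(r["at"],4),round(r["conf"],2)) for r in arm.landmark_of(c,l)[:2]])
```

```text
-0.04 [11.5 -3.4 -2.7] [ 0.0015 -0.0005  0.0002]
-0.08 [17.7 -4.9 -7. ] [ 0.0027 -0.0007  0.0004]
-0.12 [22.  -7.3 -6.1] [ 0.0034 -0.0012  0.0006]
0 [ 0.3 -6.   6.4] [-0.0001 -0.0004  0.    ]
0.13 [-4.2 -2.7  9.4] [-0.0009  0.     -0.0001]
0.26 [-3.1 -0.4  6.5] [-0.0007  0.0005 -0.    ]
0.39 [0.3 2.4 4.6] [-0.0003  0.0009  0.0001]
0.52 [4.1 4.3 3.6] [0.0002 0.0009 0.0003]
0.66 [2.3 8.2 3. ] [-0.0001  0.0019  0.0003]
0.79 [6.3 7.3 1.6] [0.0006 0.0017 0.0005]
0.92 [6.8 3.7 1.3] [0.0007 0.001  0.0004]
1.05 [5.2 1.8 2.6] [0.0005 0.0005 0.0003]
1.18 [7.6 6.4 0.4] [0.0007 0.0015 0.0004]
1.31 [5.  2.9 3.4] [0.0005 0.0008 0.0003]
1.44 [ 5.1 -0.2  5.1] [0.0002 0.0002 0.0002]
1.57 [4.9 1.7 5.2] [0.0001 0.0003 0.0001]
59 [0.5223 0.1832 0.1018] expect [np.float64(0.5244225825428374), np.float64(0.18205956373980545), 0.09] 20.95
scene start_button_top [(array([0.4454, 0.186 , 0.0793]), 0.58)]
scene lever_post [(array([0.5265, 0.1814, 0.096 ]), 0.53)]
scene lever_hub [(array([0.4896, 0.1872, 0.0778]), 0.81)]
top start_button_top [(array([0.4474, 0.1863, 0.0793]), 0.43)]
top lever_post [(array([0.5249, 0.1806, 0.088 ]), 0.72)]
top lever_hub [(array([ 4.599e-01,  4.566e-01, -2.000e-04]), 0.54), (array([0.4832, 0.1875, 0.0799]), 0.51)]
```

View pics/s3.png

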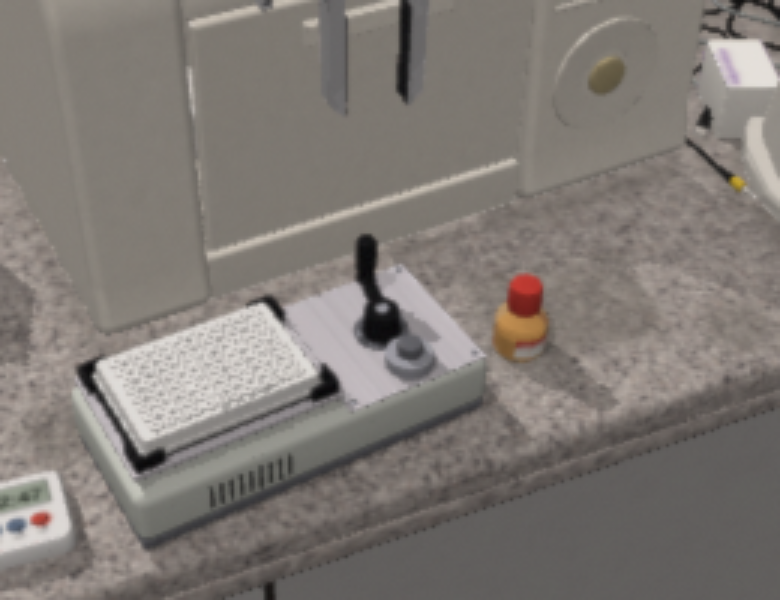

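The post (367,255) rests in the third notch as computed, and the button (409,345) is free. Now I'll press it with closed fingers.

Run:
```python
from h import *
arm.grip(0); b=[.446,.1857]
arm.reach([*b,.18],Q(YAW)); arm.move_straight([*b,.085],rate=.1); arm.wait(.2)
f0=np.array(arm.read_ft_force()); print(f0.round(1),arm.read_gripper_width())
for z in(.077,.075,.073,.072,.071,.070,.0695):
    arm.move_straight([*b,z],rate=.02); arm.wait(.15); f=np.array(arm.read_ft_force())-f0
    print(z,f.round(1),np.round(arm.read_eef_pos(),4))
    if f[2]>15: break
arm.wait(.2)
arm.move_straight([*b,.20],rate=.1); arm.move_straight([.40,.12,.35],rate=.2); arm.wait(.3)
im,P=cloud("scene"); cv2.imwrite("pics/s4.png",cv2.resize(im[100:300,200:460],None,fx=3,fy=3))
Z=P[...,2]; q=P[(Z>.093)&(Z<.112)&(abs(P[...,0]-.5)<.05)&(abs(P[...,1]-.18)<.045)]
print(len(q),q.mean(0).round(4),arm.read_clock())
print([(np.round(r["at"],4),round(r["conf"],2)) for r in arm.landmark_of("scene","start_button_top")])
```

```text
[ 0.6 -0.  -0.4] 0.003945734086884642
0.077 [-1.4 -0.1  2. ] [0.446  0.1857 0.077 ]
0.075 [ 0.1 -0.1  2.5] [0.4461 0.1857 0.0751]
0.073 [-2.6 -0.3  4.3] [0.4461 0.1857 0.073 ]
0.072 [-2.  -0.6 10.3] [0.4461 0.1857 0.0722]
0.071 [-6.4 -2.7 25.8] [0.4462 0.1858 0.0718]
57 [0.5222 0.1835 0.1015] 29.0667
[(array([0.4915, 0.1848, 0.0787]), 0.51), (array([0.4455, 0.1865, 0.0843]), 0.39)]
```

View pics/s4.png

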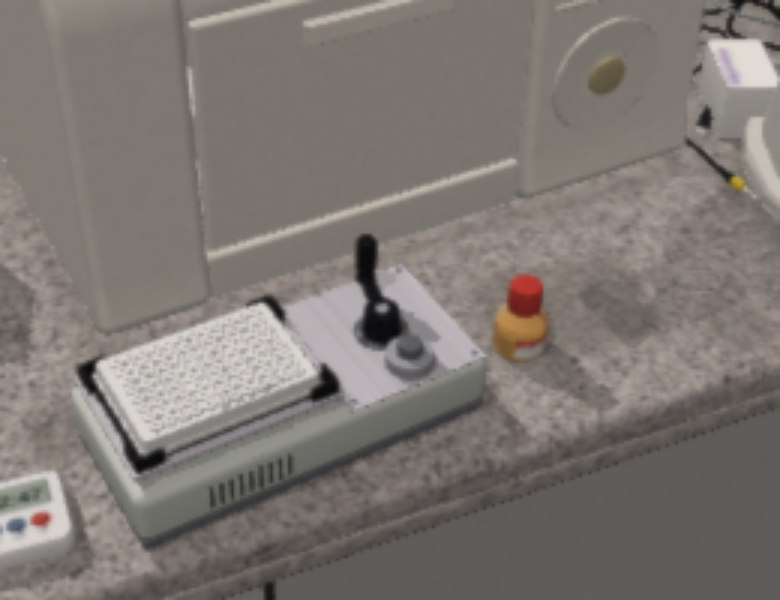

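The lever post (367,255) hasn't moved, the button (409,345) is up again, and the plate, bottle and timer look undisturbed. The press bottomed out at 72 mm, so I'm handing the job in.

```bash
python3 -c "
from rig import arm
print(arm.finish_job())"
```

```text
the job is handed in; nothing more can be done
None
```

I set the selector by clicks, pressed the start button and handed the job in at about 29 s of the 72 s allowed. No verdict is reported, so these are my own checks.

- **Lever to the stop:** I gripped the finger post in what I measured as the fourth notch and turned it anticlockwise. The stop showed as force rising to about 23 N.
- **Three clicks clockwise:** I turned it to 1.57 rad and let go. The depth picture put the post within about 2.5 mm of where the third notch should be, and it had not moved after the press.
- **Start button:** I pressed with closed fingers until it bottomed out at 72 mm, where the force jumped from about 4 N to 26 N. I then lifted clear, and the last picture shows the button up.
- **Plate, bottle and timer:** they look undisturbed in the last picture; I did not measure their positions again.

**Disagreements:** a few network reports were wrong. For example, the best-rated "start button" in the last look was really the hub. I relied on depth and geometry instead.

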